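# Find the socket that fits the busbar nut

## Robot

A 7-joint arm with a two-finger parallel gripper is mounted at the origin on a cart in front of the work surface, level with it; the furniture and walls round the work are solid. World frame = base frame: x ahead of the robot, y to its left, z up, the work surface at z = 0. Lengths are in m, angles in rad, forces in N, time in s.
With the tool pointing down it reaches from about 0.425 to 0.95 m from the base axis. Payload 4.7 kg.
Tool frame: the origin (TCP) lies on the centre line of the jaws, within the pads' length; the fingertips stand robot.nose_length ahead of it and the grasp point (between the pads) lies 8 mm behind it (robot.nose_length is the distance from the TCP to the fingertips, in m); z points along the fingers, y is the line along which they close (so a half turn about z gives the same grasp; the last joint's range is limited). The gripper opens to 85 mm and grips with 20 to 120 N. Pads are 22 mm wide; open, the fingers measure 114 mm over their backs; the gripper's body (76 mm by 85 mm) begins 54 mm behind the grasp point. The pads swing forward as they close: fully open they stand 13 mm farther back than shut.
Start: joints at [-1.321, 0.469, -0.049, 1.532, 0.024, 1.141, -0.082], TCP at [0.186, 0.649, 0.242] pointing down, gripper open.
Joint ranges: [-2.59, 2.59], [-0.33, 1.99], [-1.39, 1.29], [0.1, 2.45], [-1.04, 4.18], [0.21, 1.99], [-2.66, 2.66]. Speed limits (rad/s): [2.57, 2.57, 3.14, 3.14, 3.14, 3.14, 3.14].

## Interface

Orientations are given as [roll, pitch, yaw] about the fixed x, y, z axes, in that order (R = Rz(yaw) Ry(pitch) Rx(roll)).
In Python, from plant import robot gives the robot as it stands. Calls block until the motion is done:
- robot.goto(position, orientation): joint-space move of the TCP to a pose.
- robot.move_straight(position, vel=0.15, attitude=None, contact_N=None): straight line of the TCP; attitude=None keeps the orientation; vel is the mean speed in m/s. With contact_N (N) it stops when the force on the tool has changed by that much, and returns True; else False.
- robot.move_joints(angles): joint-space move.
- robot.grip(opening, strength=None): opening from 0.0 (shut) to 1.0 (fully open); strength is the grip in N (None keeps the last); returns when the fingers have stopped.
- robot.sleep(seconds).
- robot.inverse_kinematics(position, orientation): joint angles nearest the present ones, or None.
- robot.sense(): the state.
- robot.grab_frame(name): name is "scene" or "side" or "wrist"; returns a dict with "image" (400x640x3 uint8, red, green, blue), "range_z" (400x640 float32, m along the optical axis (not along the pixel's ray), 0 where there is no reading), "fx", "fy", "cx", "cy" (pixels), "dist_coeffs" ([k1, k2, p1, p2, k3] as OpenCV has them; the pictures are not rectified), "R" (3x3) and "t" (3): a world point X has camera coordinates R X + t. Camera axes: x right, y down, z forward; pixel columns grow to the right and rows downward; lengths in m; the calibration is good to about 2 mm. A picture is of the moment at which its call begins.
A pose or a line that the arm cannot do raises robot.IKError and nothing moves.
- robot.close_job(): hands the job in; it is judged then, once.
The state is a dict: "t": time; "joint_pos": joint angles; "joint_velocities": joint speeds; "effort": joint torques, N m; "tcp_pos": TCP position; "tcp_rot": TCP orientation; "wrist_force": force on the tool from outside, world axes, zero at the start; "torque": the same for the moment, N m; "opening": opening from 0.0 (shut) to 1.0 (fully open); "gripper_force": force on a finger pad.
Only numpy, scipy, OpenCV 4.12 (cv2) and the standard library are available. Lean on these libraries where they do the work, as an engineer would, in place of code of your own. Each camera call takes 0.05 s, during which the arm holds its last target. There are 200 camera calls.

## Task

One of the three look-alike sockets in the blue tray fits the nut of the copper busbar joint; another is too small to go on, and another is so large that it spins round the nut without turning it. Try them on the nut, standing any that does not fit upright back in the tray, and with the one that fits turn the nut clockwise (seen from above) until it is tight and its yellow stripe meets the yellow stripe on the copper bar. Finish still gripping that socket, fully seated down on the nut, and leave the contactor, the battery and the roll of red tape where they are.

Things in the scene. Friction and masses are not known exactly. Their poses are not given: they have to be found in the camera images.
- socket_p: Loose steel socket standing on its open end: hexagon 46 across flats, 40 high, shoulder tapering to 50, then a dark hexagonal adapter 24 across flats, height 50 to 92, to grip it by; 0.2 to 0.4 kg. Hexagonal opening below, 32 deep. Origin: centre of the lower end, z up; x is square to a pair of flats. Flats of body, adapter and opening face the same six directions (x and every 60 degrees).
- socket_q: The same outside, origin and axes as socket_p; only the opening's size differs, which cannot be seen. Of the three, one is too small and stops on top of the nut (20 higher than seated), one fits with 1 play on each side, one is so large that it drops over the nut but spins round it.
- socket_r: The same outside, origin and axes as socket_p; only the opening's size differs. Names and places do not tell which of the three fits.
- tray: Fixed blue tray, 85 (x) x 257 (y) x 16 high, floor 4 thick, walls and two partitions 4 thick, giving three open bays in a row along y, centres at y = -84, 0 and +84, each about 77 x 80; one socket stands in each. Origin: centre of its underside.
- busbar_block: Fixed busbar assembly, a grey block 130 (x) x 110 (y) x 24 high carrying a copper bar 190 (x) x 74 x 6, top at 30. The nut sits at its centre. A yellow stripe on the bar runs from the nut along -x. Origin: centre of the underside.
- nut_seat (a point): On the nut's axis, on top of its round flange (68 diameter, top 34 above the desk): a seated socket's origin lies here. Above it the hexagon, 30 across flats, 20 high, top chamfered; then a stud, 18 diameter, up to 28. Frame turns with the nut: z up, x square to a pair of flats. A socket goes on with its flats the same way as the nut's (within 6 degrees, any of six positions).
- nut (a joint): Turning of the nut in rad about its upright axis; grows as it turns clockwise seen from above. Starts at 0.2 to 0.5; at 0.9 it is tight against its stop and the yellow stripe on its flange lines up with that on the bar. Dry friction of about 0.4 N m, no spring.
- contactor: Bystander: grey and black contactor, 75 x 45 x 70 high, loose. Origin: centre of the underside.
- battery: Bystander: red battery standing on end, 15 diameter, 50 high, loose. Origin: centre of the underside.
- red_tape: Bystander: roll of red tape lying flat, 53 diameter, 18 high, loose. Origin: centre of the underside.
Not all that is in view belongs to the job. What is shaped like the socket_p but green is not meant.

How it is judged:
By the outcome, as a careful person would: the job done as asked, in the order asked, and still so for the second after the job is handed in, while the arm keeps its last pose, push and grip.
It also fails if it takes over 72 s, if anything falls off the work surface, if the arm or the gripper's body presses on something with over 40 N, if the wrist force passes 120 N, or if a joint passes its speed limit or range.

## Working session

There is one attempt and no reset: what is moved stays moved. The work goes in short steps, each a Python script; the robot and the scene stay as the last script left them, time stands still between calls to the robot, and variables do not carry over. Pictures are saved under pics/ and viewed, at most 10 in all, crops included, and the job is handed in when it is done.

```bash
ls; mkdir -p pics; python3 - <<'E'
from plant import robot
import cv2,numpy as np
s=robot.sense();print(s, robot.nose_length)
for n in("scene","side"):
    f=robot.grab_frame(n);np.savez(f"/tmp/{n}.npz",**f)
    cv2.imwrite(f"pics/{n}0.png",f["image"][:,:,::-1])
    print(n,f["fx"],f["dist_coeffs"],-f["R"].T@f["t"])
E
```

```text
pics
{'t': 0.0, 'joint_pos': array([-1.32085349,  0.46943284, -0.04858921,  1.53372626,  0.02405687,
        1.14102155, -0.08230216]), 'joint_velocities': array([-2.14627818e-04, -4.34021002e-04,  3.69356652e-04,  7.14501522e-04,
        1.54438328e-03, -6.56142844e-04, -6.94347524e-05]), 'effort': array([ 8.75290607e-04, -5.10287118e+01, -4.64989187e-02, -2.37714136e+01,
        1.05168202e-02,  7.48743187e-03,  6.06396128e-06]), 'tcp_pos': array([0.1856103 , 0.64836839, 0.2412535 ]), 'tcp_rot': array([-3.13958867e+00,  3.96025620e-05,  2.86275691e+00]), 'wrist_force': array([ 0.56543693,  0.14214493, -0.17584613]), 'torque': array([ 0.09262285,  0.01843412, -0.01694225]), 'gripper_force': 0.0, 'opening': 1.0000803536505072} 0.011
scene 401.0864546449361 [-0.06892887  0.          0.          0.          0.        ] [ 0.15252528 -0.42081445  0.67989592]
side 513.2924396251868 [0.00427031 0.         0.         0.         0.        ] [0.19878794 0.38314439 0.87765927]
```

View pics/scene0.png

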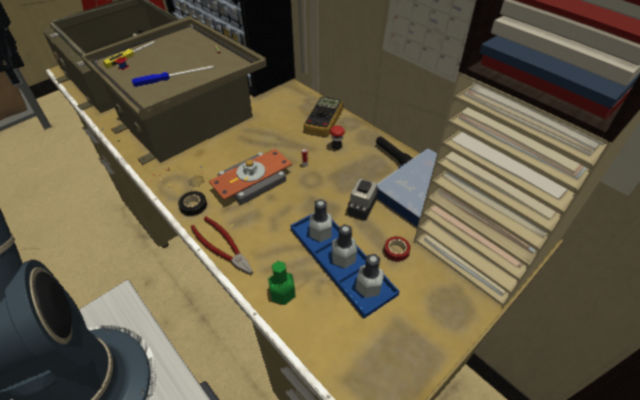

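View pics/side0.png

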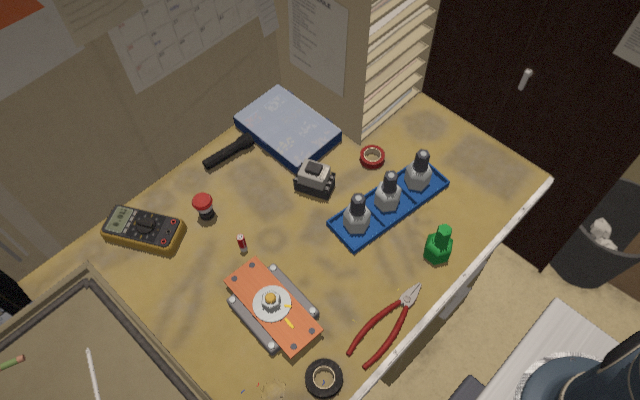

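Scene picture: the steel sockets' tops are at about (320,205), (345,231) and (372,261), and the nut is at (250,169). In the side picture they are at (357,200), (389,177) and (421,155), with the nut at (271,299). Look-alikes: the green one at (281,285) scene / (438,243) side, which is excluded, and the red-capped item at (203,205) side. Next I measure positions and enlarge crops.

```bash
cat > h.py <<'E'
import cv2,numpy as np
def ray(f,u,v):
    K=np.array([[f["fx"],0,f["cx"]],[0,f["fy"],f["cy"]],[0,0,1.]])
    p=cv2.undistortPoints(np.array([[[u,v]]],float),K,np.array(f["dist_coeffs"],float))[0,0]
    return f["R"].T@np.array([p[0],p[1],1]), -f["R"].T@f["t"]
def at_z(f,u,v,z):
    d,c=ray(f,u,v); return c+d*(z-c[2])/d[2]
def cloud(f):
    K=np.array([[f["fx"],0,f["cx"]],[0,f["fy"],f["cy"]],[0,0,1.]])
    h,w=f["range_z"].shape; uv=np.stack(np.meshgrid(np.arange(w),np.arange(h)),-1).reshape(-1,1,2).astype(float)
    p=cv2.undistortPoints(uv,K,np.array(f["dist_coeffs"],float)).reshape(h,w,2)
    Z=f["range_z"]; P=np.dstack([p[...,0]*Z,p[...,1]*Z,Z])
    return (P-np.array(f["t"]))@np.array(f["R"])
def crop(f,name,u0,u1,v0,v1,s):
    cv2.imwrite(name,cv2.resize(np.ascontiguousarray(f["image"][v0:v1,u0:u1,::-1]),None,fx=s,fy=s,interpolation=cv2.INTER_CUBIC))
E
python3 - <<'E'
from h import *
for n,pts in(("scene",[(320,203,.096),(345,229,.096),(372,259,.096),(250,164,.062),(291,218,.016),(366,312,.016),(398,291,.016)]),("side",[(358,198,.096),(390,175,.096),(422,153,.096),(270,296,.062),(354,250,.016),(449,183,.016),(327,223,.016)])):
    f=dict(np.load(f"/tmp/{n}.npz"));C=cloud(f)
    for u,v,z in pts: print(n,u,v,at_z(f,u,v,z).round(4),C[v+1,u].round(4))
    for c,r in (((357,200),6),((390,177),6),((421,155),6),((270,299),8)) if n=="side" else (((320,205),6),((345,231),6),((372,261),6),((250,166),8)):
        P=C[c[1]-10:c[1]+11,c[0]-r-4:c[0]+r+5].reshape(-1,3)
        m=(P[:,2]>.09)&(P[:,2]<.105) if r==6 else (P[:,2]>.057)
        print(" top",m.sum(),np.median(P[m],0).round(4),((P[m].min(0)+P[m].max(0))/2).round(4))
f=dict(np.load("/tmp/side.npz"))
crop(f,"pics/c1.png",215,335,250,360,5)
E
```

```text
scene 320 203 [ 0.5132 -0.02    0.096 ] [ 0.5123 -0.021   0.0945]
scene 345 229 [ 0.5029 -0.1006  0.096 ] [ 0.5019 -0.1017  0.0948]
scene 372 259 [ 0.4899 -0.1809  0.096 ] [ 0.4878 -0.1827  0.0969]
scene 250 164 [0.4982 0.2043 0.062 ] [0.4992 0.207  0.0565]
scene 291 218 [0.4861 0.045  0.016 ] [ 0.4927  0.0545 -0.0007]
scene 366 312 [ 0.4427 -0.2197  0.016 ] [ 0.4426 -0.2201  0.0128]
scene 398 291 [ 0.5183 -0.2309  0.016 ] [ 0.5179 -0.2317  0.0138]
 top 103 [ 0.5111 -0.021   0.0947] [ 0.5116 -0.0202  0.0937]
 top 126 [ 0.501  -0.1016  0.0949] [ 0.5011 -0.0995  0.0936]
 top 141 [ 0.4895 -0.1825  0.0952] [ 0.4898 -0.1809  0.0947]
 top 40 [0.4997 0.2103 0.0611] [ 0.3313 -0.099   0.3685]
side 358 198 [ 0.5129 -0.0178  0.096 ] [ 0.5113 -0.016   0.0963]
side 390 175 [ 0.5039 -0.0969  0.096 ] [ 0.5026 -0.0954  0.0956]
side 422 153 [ 0.4929 -0.1787  0.096 ] [ 0.4917 -0.1772  0.0954]
side 270 296 [0.5019 0.2145 0.062 ] [0.5011 0.2154 0.0608]
side 354 250 [0.4724 0.033  0.016 ] [0.4719 0.0333 0.0129]
side 449 183 [ 0.4354 -0.2135  0.016 ] [ 0.4391 -0.2247 -0.003 ]
side 327 223 [0.5499 0.0257 0.016 ] [0.552  0.0235 0.007 ]
 top 140 [ 0.5117 -0.016   0.0944] [ 0.5127 -0.0185  0.0943]
 top 128 [ 0.5013 -0.0961  0.0948] [ 0.5029 -0.0971  0.0942]
 top 123 [ 0.4901 -0.1772  0.0945] [ 0.4912 -0.1776  0.0944]
 top 88 [0.5006 0.2164 0.0604] [0.3545 0.2957 0.4674]
```

View pics/c1.png

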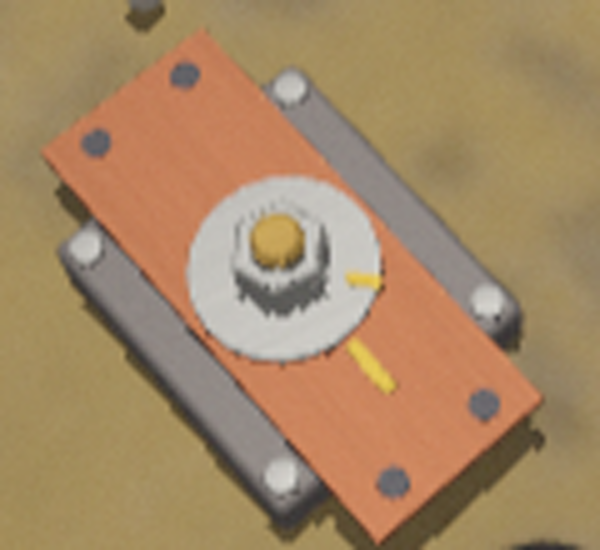

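```bash
cat >> h.py <<'E'
pi=np.pi
def look(robot,tag):
    f=robot.grab_frame("wrist");np.savez(f"/tmp/{tag}.npz",**f);cv2.imwrite(f"pics/{tag}.png",f["image"][:,:,::-1]);return f
E
python3 - <<'E'
from plant import robot
from h import *
for p in ((.5,.212,.27),(.5,-.1,.27)):
    for y in np.arange(-3,3.1,.5):
        q=robot.inverse_kinematics(p,[pi,0,y]);print(p,y,None if q is None else q.round(2))
robot.goto((.5,.212,.30),[pi,0,2.0])
f=look(robot,"w_nut");s=robot.sense();print(s["t"],s["tcp_pos"],-f["R"].T@f["t"],f["fx"])
robot.goto((.48,-.1,.33),[pi,0,1.5])
f=look(robot,"w_tray");s=robot.sense();print(s["t"],s["tcp_pos"],-f["R"].T@f["t"],s["joint_pos"].round(2))
E
```

```text
(0.5, 0.212, 0.27) -3.0 [-0.6   0.23  0.15  1.82 -0.04  1.1   1.27]
(0.5, 0.212, 0.27) -2.5 [-0.52  0.23  0.05  1.82 -0.01  1.1   1.75]
(0.5, 0.212, 0.27) -2.0 [-0.45  0.23 -0.03  1.81  0.01  1.1   2.23]
(0.5, 0.212, 0.27) -1.5 [ 0.4   0.46 -1.17  1.77  0.45  1.22  2.31]
(0.5, 0.212, 0.27) -1.0 [-1.34  0.38  1.12  1.86 -0.37  1.14 -2.65]
(0.5, 0.212, 0.27) -0.5 [-1.34  0.38  1.12  1.86 -0.37  1.14 -2.15]
(0.5, 0.212, 0.27) 0.0 [-1.02  0.26  0.66  1.84 -0.17  1.1  -1.87]
(0.5, 0.212, 0.27) 0.5 [-0.96  0.25  0.58  1.84 -0.15  1.1  -1.39]
(0.5, 0.212, 0.27) 1.0 [-0.89  0.24  0.5   1.84 -0.13  1.1  -0.92]
(0.5, 0.212, 0.27) 1.5 [-0.86  0.24  0.45  1.83 -0.12  1.1  -0.43]
(0.5, 0.212, 0.27) 2.0 [-0.79  0.23  0.37  1.83 -0.09  1.1   0.05]
(0.5, 0.212, 0.27) 2.5 [-0.72  0.23  0.28  1.83 -0.07  1.1   0.52]
(0.5, 0.212, 0.27) 3.0 [-0.64  0.23  0.2   1.82 -0.05  1.1   1.  ]
(0.5, -0.1, 0.27) -3.0 [-0.53  0.2   0.76  1.92 -0.15  1.08  2.  ]
(0.5, -0.1, 0.27) -2.5 [-0.5   0.19  0.72  1.92 -0.14  1.08  2.49]
(0.5, -0.1, 0.27) -2.0 [ 1.04  0.38 -1.17  1.84  0.38  1.17  2.46]
(0.5, -0.1, 0.27) -1.5
[... 163 characters left out ...]
29  1.11 -1.63]
(0.5, -0.1, 0.27) 0.0 [-0.73  0.25  1.02  1.92 -0.24  1.1  -1.18]
(0.5, -0.1, 0.27) 0.5 [-0.69  0.23  0.96  1.92 -0.21  1.09 -0.71]
(0.5, -0.1, 0.27) 1.0 [-0.66  0.23  0.92  1.92 -0.2   1.09 -0.23]
(0.5, -0.1, 0.27) 1.5 [-0.63  0.22  0.88  1.92 -0.19  1.09  0.26]
(0.5, -0.1, 0.27) 2.0 [-0.59  0.21  0.84  1.92 -0.18  1.09  0.74]
(0.5, -0.1, 0.27) 2.5 [-0.57  0.21  0.81  1.92 -0.17  1.09  1.23]
(0.5, -0.1, 0.27) 3.0 [-0.54  0.2   0.77  1.92 -0.16  1.09  1.72]
2.1083 [0.49951304 0.2136134  0.29967903] [0.46815651 0.2804233  0.43130565] 285.14188426363677
3.3583 [ 0.4806329  -0.09774884  0.32963997] [ 0.48513749 -0.02460689  0.46131688] [-0.51  0.09  0.68  1.87 -0.06  1.21  0.12]
```

```bash
python3 - <<'E'
from h import *
def proj(f,X):
    K=np.array([[f["fx"],0,f["cx"]],[0,f["fy"],f["cy"]],[0,0,1.]])
    return cv2.projectPoints(np.array([X],float),cv2.Rodrigues(f["R"])[0],f["t"],K,np.array(f["dist_coeffs"],float))[0][0,0]
a=dict(np.load("/tmp/w_nut.npz"));b=dict(np.load("/tmp/w_tray.npz"))
u,v=proj(a,(.5,.212,.05)).astype(int);print(u,v)
u0,v0=max(u-65,0),max(v-50,0);v0=min(v0,300);crop(a,"pics/cn.png",u0,u0+130,v0,v0+100,6);print("nut crop origin",u0,v0)
for X in((.512,-.018,.096),(.502,-.098,.096),(.4905,-.1795,.096)): print(proj(b,X))
us=[proj(b,X) for X in((.512,-.018,.096),(.502,-.098,.096),(.4905,-.1795,.096))]
t=[]
for p in us:
    x,y=p.astype(int)-30; x=min(max(x,0),580);y=min(max(y,0),340)
    print("crop",x,y); t.append(cv2.resize(np.ascontiguousarray(b["image"][y:y+60,x:x+60,::-1]),None,fx=4.4,fy=4.4,interpolation=cv2.INTER_CUBIC))
cv2.imwrite("pics/ct.png",np.hstack(t))
E
```

```text
318 168
nut crop origin 253 118
[339.89387536 103.62284531]
[334.92972725 168.88393378]
[329.54833241 227.41377796]
crop 309 73
crop 304 138
crop 299 197
```

View pics/cn.png

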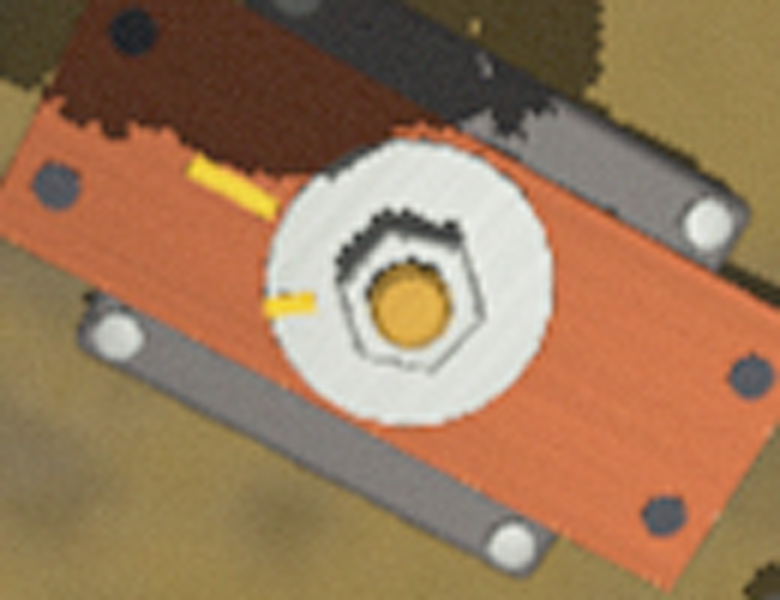

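View pics/ct.png

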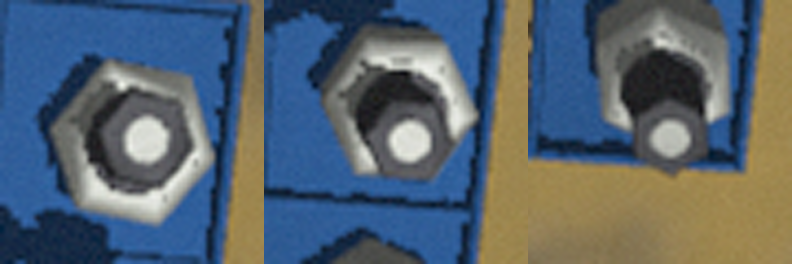

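Nut crop: flange centre (410,284), stud (410,305), flange stripe (265,308)–(315,302), bar stripe (192,168)–(275,210), and clear hexagon vertices. Tray crops: the three steel adapters are at crop (148,139), (409,140) and (670,140). They are steel rather than green, and their body vertices are readable. Next I back-project these points.

```bash
python3 - <<'E'
from h import *
a=dict(np.load("/tmp/w_nut.npz"));b=dict(np.load("/tmp/w_tray.npz"))
def P(f,o,s,pts,z): return np.array([at_z(f,o[0]+(x+.5)/s-.5,o[1]+(y+.5)/s-.5,z)[:2] for x,y in pts])
def hexfit(V):
    from scipy.optimize import least_squares
    # flats normals at th+k*60, vertices at th+30+k*60
    def r(p):
        d=V-p[:2];an=np.arctan2(d[:,1],d[:,0]);e=(an-p[2]-pi/6+pi/6)%(pi/3)-pi/6
        R=np.hypot(*d.T); return np.r_[e*R,R-p[3]]
    best=min((least_squares(r,[*V.mean(0),t,.02]) for t in np.arange(0,1.05,.17)),key=lambda s:s.cost)
    x=best.x; return x[:2].round(4),np.degrees(x[2])%60,"R",x[3].round(4),"rms",np.sqrt(np.mean(best.fun**2)).round(4)
o=(253,118)
fl=P(a,o,6,[(410,284),(268,284),(553,284),(410,140),(410,427)],.034);print("flange",fl[0],np.hypot(*(fl[1]-fl[2])),np.hypot(*(fl[3]-fl[4])),(fl[1]+fl[2])/2,(fl[3]+fl[4])/2)
print("stud",P(a,o,6,[(410,305)],.062))
st=P(a,o,6,[(265,308),(290,305),(315,302)],.034)-fl[0]
ang=lambda v:np.degrees(np.arctan2(v[...,1],v[...,0]))
print("flange stripe",ang(st)); bs=P(a,o,6,[(192,168),(275,210)],.030);print("bar stripe",ang(bs-fl[0]),ang(bs[0]-bs[1]))
V=P(a,o,6,[(340,283),(362,353),(430,372),(485,312),(460,240)],.052);print("nut",hexfit(V))
for nm,o,dx,body,ad in(("s1",(309,73),0,[(110,60),(190,78),(212,158),(160,222),(75,205),(53,128)],(148,139)),
 ("s2",(304,138),264,[(365,25),(449,35),(476,122),(355,172),(322,100)],(409,140)),
 ("s3",(299,197),528,None,(670,140))):
    print(nm,"top",P(b,o,4.4,[(ad[0]-dx,ad[1])],.096))
    if body: print(hexfit(P(b,o,4.4,[(x-dx,y) for x,y in body],.044)))
print("s3",hexfit(P(b,(299,197),4.4,[(x-528,y) for x,y in [(672,172),(707,153),(708,115),(636,155),(636,118)]],.096)))
E
```

```text
flange [0.50220959 0.2159413 ] 0.06684971229594572 0.06802145975087794 [0.50231658 0.21598688] [0.50251522 0.2152836 ]
stud [[0.50176747 0.21627717]]
flange stripe [-145.71498529 -145.18252368 -144.37262412]
bar stripe [177.20447547 176.85626885] 177.78600203143023
nut (array([0.5022, 0.216 ]), np.float64(42.901991743719336), 'R', np.float64(0.0169), 'rms', np.float64(0.0005))
s1 top [[ 0.51483119 -0.01886368]]
(array([ 0.5144, -0.0188]), np.float64(14.822956112114603), 'R', np.float64(0.0258), 'rms', np.float64(0.0005))
s2 top [[ 0.50408941 -0.09886372]]
(array([ 0.5043, -0.0978]), np.float64(20.317632245583482), 'R', np.float64(0.0274), 'rms', np.float64(0.0013))
s3 top [[ 0.49226389 -0.18114126]]
s3 (array([ 0.4929, -0.1795]), np.float64(57.73939079894621), 'R', np.float64(0.0128), 'rms', np.float64(0.0002))
```

```bash
cat >> h.py <<'E'
rad=np.radians
S={1:(.5140,-.0186,rad(104.8)),2:(.5037,-.0983,rad(110.3)),3:(.4922,-.1798,rad(87.7))}
NUT=(.502,.2155); NY=rad(133.3); HI=.20; GZ=.071
def st(r,m=""):
    s=r.sense();print(m,"t%.1f"%s["t"],s["tcp_pos"].round(4),"yaw%.1f"%np.degrees(s["tcp_rot"][2]),"F",s["wrist_force"].round(1),"Mz",s["torque"].round(2),"op%.3f"%s["opening"],"gf%.0f"%s["gripper_force"]);return s
def pick(r,k):
    x,y,w=S[k];o=[pi,0,w];r.grip(.65)
    r.goto((x,y,.16),o);r.move_straight((x,y,GZ));st(r,"pre");r.grip(0,60);st(r,"gripped")
    r.move_straight((x,y,HI));st(r,"lift")
def over(r):
    r.goto((*NUT,HI),[pi,0,NY]);r.move_straight((*NUT,.145));r.sleep(.2);st(r,"over")
def down(r,xy=NUT,z=.099,n=12):
    c=r.move_straight((*xy,z),vel=.04,contact_N=n);st(r,"down %s"%c);return c
E
python3 - <<'E'
from plant import robot
from h import *
pick(robot,1);over(robot);down(robot)
f=robot.grab_frame("side");crop(f,"pics/t1.png",215,335,220,340,5)
E
```

```text
pre t5.3 [ 0.515  -0.019   0.0721] yaw104.8 F [ 0.5 -0.4 -0.2] Mz [-0.01 -0.    0.04] op0.646 gf0
gripped t5.7 [ 0.5149 -0.0186  0.0721] yaw104.8 F [-1.  -0.4  6.5] Mz [ 0.    0.22 -0.02] op0.271 gf60
lift t6.7 [ 0.513  -0.0185  0.1989] yaw104.8 F [-0.9  0.5 -2.2] Mz [ 0.03  0.02 -0.02] op0.268 gf59
over t8.3 [0.5029 0.2156 0.1462] yaw133.3 F [ 0.7  1.1 -3.8] Mz [ 0.04 -0.03  0.02] op0.271 gf59
down True t9.3 [0.5019 0.2155 0.1021] yaw133.3 F [-1.3 -0.5  5.8] Mz [-0.07  0.22 -0.02] op0.270 gf60
```

Seated on the first descent, so this socket either fits or is too large. I'll turn it a little and watch the torque and the stripe.

```bash
cat >> h.py <<'E'
def turn(r,deg,z=.1015,xy=NUT):
    r.move_straight((*xy,z),vel=.05,attitude=[pi,0,NY+rad(deg)]);return st(r,"turn %g"%deg)
E
python3 - <<'E'
from plant import robot
from h import *
for d in(-4,-8,-12,-16,-20): turn(robot,d)
f=robot.grab_frame("side");crop(f,"pics/t1.png",215,335,220,340,5)
E
```

```text
turn -4 t9.6 [0.5028 0.2158 0.1021] yaw129.4 F [-0.1 -0.1  2. ] Mz [ 0.    0.   -0.04] op0.270 gf60
turn -8 t9.9 [0.5027 0.2158 0.1021] yaw125.4 F [-0.1 -0.1  4.8] Mz [-0.01 -0.01 -0.16] op0.270 gf60
turn -12 t10.1 [0.5026 0.2157 0.1021] yaw121.4 F [-0.5 -0.5  5.8] Mz [0.02 0.02 0.05] op0.272 gf60
turn -16 t10.4 [0.5026 0.2157 0.1021] yaw117.4 F [-0.   0.4  5.9] Mz [-0.03  0.08  0.03] op0.269 gf60
turn -20 t10.6 [0.5027 0.2158 0.1021] yaw113.4 F [ 0.2 -0.3  4.7] Mz [-0.03  0.03  0.09] op0.273 gf60
```

View pics/t1.png

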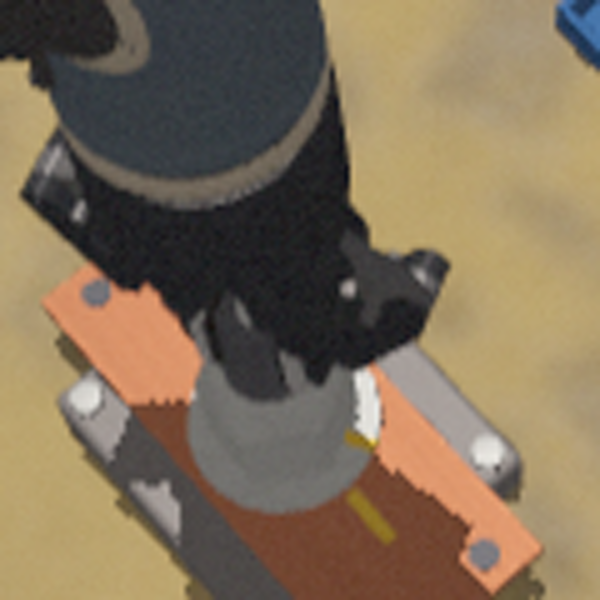

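```bash
python3 - <<'E'
from plant import robot
from h import *
for d in(-24,-28,-32): turn(robot,d)
f=robot.grab_frame("side");crop(f,"pics/t2.png",255,315,280,340,8)
np.savez("/tmp/side2.npz",**f)
E
```

```text
turn -24 t10.9 [0.5026 0.2157 0.1021] yaw109.4 F [-0.1  0.   5.7] Mz [-0.01  0.04  0.07] op0.273 gf60
turn -28 t11.2 [0.5026 0.2157 0.1021] yaw105.4 F [1.1 0.1 5.9] Mz [ 0.04 -0.02  0.13] op0.270 gf60
turn -32 t11.4 [0.5027 0.2157 0.1021] yaw101.4 F [0.8 0.2 5. ] Mz [-0.02 -0.01  0.1 ] op0.273 gf60
```

View pics/t2.png

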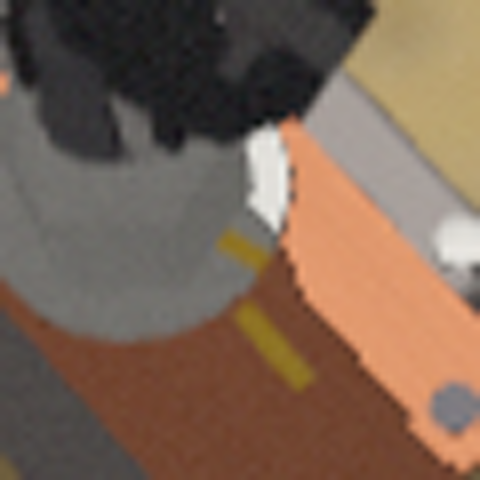

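```bash
python3 - <<'E'
from h import *
f=dict(np.load("/tmp/side2.npz"))
c=at_z(f,215+285.5/5-.4,250+269/5-.4,.034)[:2];print("flange c",c)
P=lambda o,s,x,y,z:at_z(f,o[0]+(x+.5)/s-.5,o[1]+(y+.5)/s-.5,z)[:2]
g=lambda p:np.degrees(np.arctan2(*(p-c)[::-1]))%360
for n,a in(("0",((215,250),5,364,280)),("-20",((215,220),5,360,439)),("-32",((255,280),8,241,249))):
    p=P(*a,.034);print(n,g(p),np.hypot(*(p-c)))
a=P((255,280),8,243,310,.03);b=P((255,280),8,302,383,.03);print("bar",g(a),g(b),np.degrees(np.arctan2(*(b-a)[::-1]))%360)
E
```

```text
flange c [0.50015645 0.21595397]
0 215.29167785389407 0.027754645207400997
-20 208.05548337211593 0.02722083791984505
-32 193.84485148826872 0.02672067441070803
bar 176.7401868495705 175.3820304168901 173.1129929771152
```

The stripe went from 215° to 208° to 194°, tracking the socket once the play was taken up, so socket 1 drives the nut and is the one that fits. The target is about 177°, so I keep turning until the stop shows in the torque.

```bash
python3 - <<'E'
from plant import robot
from h import *
d=-32
while d>-60:
    d-=4 if d>-40 else 2
    s=turn(robot,d)
    if abs(s["torque"][2])>.9: break
f=robot.grab_frame("side");np.savez("/tmp/side3.npz",**f);crop(f,"pics/t3.png",255,315,280,340,8)
E
```

```text
turn -36 t11.7 [0.5027 0.2157 0.1021] yaw97.4 F [0.5 0.3 6.4] Mz [ 0.01 -0.07  0.11] op0.271 gf60
turn -40 t12.0 [0.5027 0.2158 0.1021] yaw93.4 F [-0.1  0.7  5.8] Mz [0.04 0.01 0.04] op0.275 gf60
turn -42 t12.2 [0.5027 0.2158 0.1021] yaw91.4 F [0.5 0.2 6.7] Mz [-0.   -0.01  0.21] op0.272 gf60
turn -44 t12.5 [0.5027 0.2157 0.1021] yaw89.4 F [-0.3  0.1  5.2] Mz [-0.03 -0.04  0.24] op0.277 gf60
turn -46 t12.7 [0.5027 0.2157 0.1021] yaw87.4 F [ 0.8 -0.4  5.8] Mz [ 0.03 -0.03  0.18] op0.269 gf60
turn -48 t13.0 [0.5027 0.2158 0.1021] yaw85.4 F [ 0.2 -0.3  6. ] Mz [ 0.05 -0.03  0.15] op0.272 gf60
turn -50 t13.2 [0.5028 0.2158 0.1021] yaw83.5 F [ 0.  -0.3  5.9] Mz [-0.   -0.04  0.43] op0.270 gf60
turn -52 t13.5 [0.5027 0.2158 0.1021] yaw81.7 F [ 1.  -0.   5.9] Mz [-0.05 -0.07  0.94] op0.267 gf60
```

View pics/t3.png

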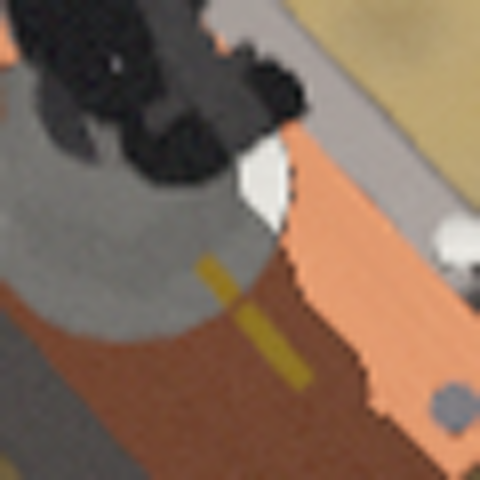

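The picture shows the flange stripe at (205,268)–(238,300) running straight into the bar stripe at (240,305)–(310,385). The torque has risen to 0.94 N m at the stop, and the socket is still seated and gripped.

```bash
python3 - <<'E'
from plant import robot
from h import *
robot.sleep(.3);st(robot);print(robot.close_job())
E
```

```text
t13.8 [0.5027 0.2158 0.1021] yaw81.7 F [-0.4 -0.7  5.2] Mz [-0.07 -0.03  0.92] op0.276 gf60
the job is handed in; nothing more can be done
None
```

The first socket I tried fitted, so I did not need the other two: the nut is tight against its stop with the stripes lined up, the socket was still gripped and fully seated, and the job was handed in at about 14 s; I never reached for the contactor, battery or tape, and took no last picture of them.

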